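Catch the case lid and let it down

TASK

Shut the wooden jewellery case: with the fingers, nudge its open lid over from behind, catch the falling lid from below on a finger, and let it down slowly on the finger until it is fully shut, without a knock. Do not pinch the lid or press hard on it, and leave the two pieces in the case and the tin and loupe on the bench where they are.

Things in the scene. Friction and masses are not known exactly. Their poses are not given: they have to be found in the camera images.
- case: dark wooden case fixed to the bench, 120 mm deep (its x) by 170 mm along the hinge (its y), walls 70 mm high and 8 mm thick; origin at the centre of its underside; the hinge is along the top of its +x side, the open front is its -x side. Standing on the bench near the middle of the work, front turned roughly to the robot's left
- case_hinge (a point): middle of the hinge line, 60 mm along the case's +x from its centre, 70 mm above the bench; the hinge axis is parallel to the case's y; the lid's underside passes through it
- lid (a joint): angle of the lid (rad): 0 shut and level, 1.57 upright, 1.95 at its stop, leaning back, where it rests at the start. Tipped to less than 1.57 it falls shut by itself, slowed by a worn damper: about 3 s from 1.35 to shut, slow at first, 0.6 to 0.85 rad/s at the bottom, which is a knock. Gently is below 0.4 rad/s, over the last 0.4 rad above all
- lid_edge (a point): middle of the lower corner of the lid's free edge, on its underside, 148 mm from the hinge; moves with the lid. The lid is a flat board 148 mm from hinge to free edge, 170 mm along the hinge, 8 mm thick, about 0.25 kg; shut, it overhangs the front wall by a 28 mm finger lip along its whole width
- cast_ring: gold ring, 43 mm across, 7 mm high, lying loose on the case floor; origin at the centre of its underside; leave alone
- nugget: spiky gold nugget 34 x 43 x 22 mm, lying loose on the case floor; origin at its underside; leave alone
- tin: round grey tin 64 mm across, 22 mm high, loose on the bench in front of the case; origin at the centre of its underside; leave alone
- loupe: black loupe 33 x 50 x 17 mm, loose on the bench in front of the case; origin at its underside; leave alone
Mind the look-alikes: they are no part of the job. Of the things shaped like the case, the wooden one is meant.

How it is judged:
By the outcome, as a careful person would: the job done as asked, in the order asked, and still so for the second after the job is handed in, with the robot touching nothing.
It also fails if it takes over 51 s, if anything falls off the work surface, if the arm or the gripper's body presses on something with over 40 N, if the wrist force passes 120 N, or if a joint passes its speed limit or range.

ROBOT

A 6-joint arm with a two-finger parallel gripper is mounted at the origin on a cart in front of the work surface, level with it; the furniture and walls round the work are solid. World frame = base frame: x ahead of the robot, y to its left, z up, the work surface at z = 0. Lengths are in m, angles in rad, forces in N, time in s.
With the tool pointing down it reaches from about 0.375 to 0.975 m from the base axis. Payload 3.8 kg.
Tool frame: the origin (TCP) lies midway between the tips of the shut fingers; the grasp point (between the pads) lies 19 mm behind it; z points along the fingers, y is the line along which they close (so a half turn about z gives the same grasp; the last joint's range is limited). The gripper opens to 88 mm and grips with 3 to 60 N. Pads are 18 mm wide; open, the fingers measure 123 mm over their backs; the gripper's body (75 mm by 187 mm) begins 45 mm behind the grasp point.
Start: joints at [-1.209, 0.264, 1.604, -0, 1.274, -0.037], TCP at [0.262, -0.622, 0.239] pointing down, gripper open.
Joint ranges: [-2.63, 2.63], [-0.94, 2.18], [0.31, 2.57], [-1.31, 4.45], [0, 2.66], [-2.55, 2.55]. Speed limits (rad/s): [2.57, 2.57, 3.14, 3.14, 3.14, 3.14].

INTERFACE

Orientations are given as a rotation vector (axis times angle).
In Python, from cell import manip, inverse_kinematics, cams, order gives the robot as it stands. Calls block until the motion is done:
- manip.move_pose(position, orientation): joint-space move of the TCP to a pose.
- manip.move_linear(position, rate=0.15, rot=None): straight line of the TCP; rot=None keeps the orientation; rate is the mean speed in m/s.
- manip.set_joints(angles): joint-space move.
- manip.set_gripper(opening, force=None): finger opening in m; force is the grip in N (None keeps the last); returns when the fingers have stopped.
- manip.dwell(seconds).
- inverse_kinematics(position, orientation): joint angles nearest the present ones, or None.
- manip.state(): the state.
- cams.capture(name): name is "scene" or "side" or "wrist"; returns a dict with "image" (400x640x3 uint8, blue, green, red), "z_map" (400x640 float32, m along the optical axis (not along the pixel's ray), 0 where there is no reading), "intrinsics" (3x3 intrinsics, pixels), "position" and "orientation" of the camera in the world; the wrist camera has in their place "T_tool_cam" (4x4, takes a point from camera to tool coordinates, whose origin is the TCP and whose axes are the flange's). Camera axes: x right, y down, z forward; pixel columns grow to the right and rows downward; lengths in m; the calibration is good to about 2 mm. A picture is of the moment at which its call begins: read the wrist's pose just before it.
A pose or a line that the arm cannot do raises manip.IKError and nothing moves.
- order.close_job(): hands the job in; it is judged then, once.
The state is a dict: "clock": time; "joint_pos": joint angles; "joint_velocities": joint speeds; "tau": joint torques, N m; "tool_pos": TCP position; "tcp_rot": TCP orientation; "contact_force": force on the tool from outside, world axes, zero at the start; "moment": the same for the moment, N m; "gripper_width": finger opening in m; "grasp_force": force on a finger pad.
Only numpy, scipy, OpenCV 4.12 (cv2) and the standard library are available. Lean on these libraries where they do the work, as an engineer would, in place of code of your own. Each camera call takes 0.05 s, during which the arm holds its last target. There are 200 camera calls.

## Working session

There is one attempt and no reset: what is moved stays moved. The work goes in short steps, each a Python script; the robot and the scene stay as the last script left them, time stands still between calls to the robot, and variables do not carry over. Pictures are saved under pics/ and viewed, at most 10 in all, crops included, and the job is handed in when it is done.

```bash
ls; mkdir -p pics; python3 - <<'E'
from cell import manip,cams
import cv2,numpy as np,pickle
for n in ("scene","side"):
    c=cams.capture(n); cv2.imwrite(f"pics/{n}0.png",c["image"]); pickle.dump(c,open(f"{n}0.pkl","wb"))
    print(n,c["position"],c["orientation"],c["intrinsics"])
s=manip.state(); print(s)
E
```

```text
pics
scene [0.09505418 0.64349812 0.85834385] [-0.99507391  2.48717159 -0.97556481] [[486.5639939    0.         320.22025376]
 [  0.         486.5639939  196.07390112]
 [  0.           0.           1.        ]]
side [0.97903319 0.44354042 0.80888711] [-1.18946824 -2.54143713  0.75876596] [[441.35635716   0.         320.90176091]
 [  0.         441.35635716 199.2597623 ]
 [  0.           0.           1.        ]]
{'clock': 0.1, 'joint_pos': array([-1.20890472e+00,  2.64669943e-01,  1.60522171e+00, -3.39586531e-05,
        1.27371856e+00, -3.68900289e-02]), 'joint_velocities': array([-1.37242482e-04,  6.51273581e-05, -3.07395658e-03,  1.92821545e-04,
        5.16656675e-04,  1.48899643e-03]), 'tau': array([-5.59107211e-04, -5.03620362e+01, -3.58071649e+01,  7.30347494e-02,
        2.33458582e-02, -5.96036875e-05]), 'tool_pos': array([ 0.2618664 , -0.6214371 ,  0.23752632]), 'tcp_rot': array([-3.07740007e+00, -6.21884361e-01,  5.62691768e-04]), 'contact_force': array([0.06801936, 0.07876581, 0.15068208]), 'moment': array([-0.02392801, -0.02264926,  0.00107583]), 'grasp_force': 0.0, 'gripper_width': 0.087943375152016}
```

View pics/scene0.png

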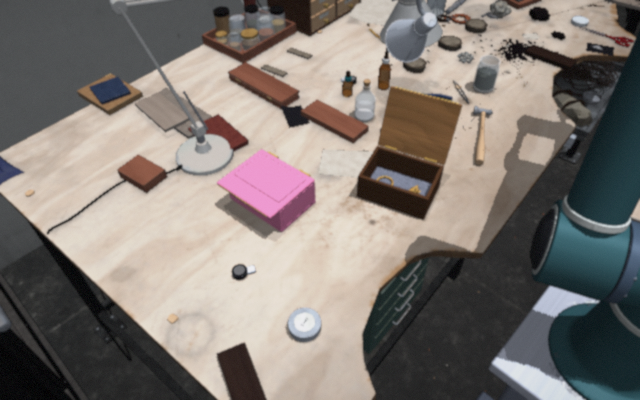

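View pics/side0.png

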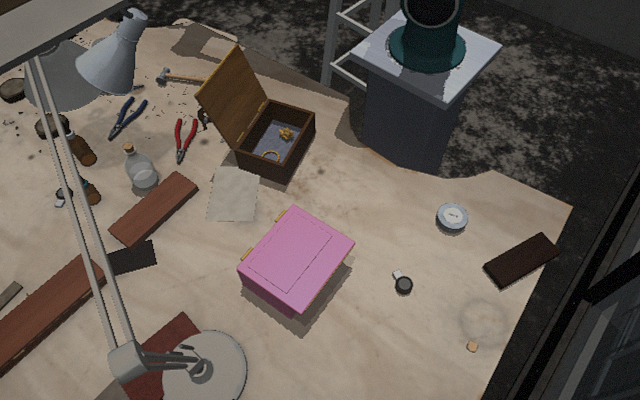

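The wooden case with its open lid is at scene (405,165) and side (265,125). The one look-alike is the pink shut case at scene (268,190). The tin is at (304,323) and the loupe at (243,271). I'll check the choice in a close crop.

```bash
cat > h.py <<'E'
import numpy as np,pickle
from scipy.spatial.transform import Rotation as R
def cloud(c):
    v,u=np.indices(c["z_map"].shape); z=c["z_map"]; K=c["intrinsics"]
    p=np.stack([(u-K[0,2])/K[0,0]*z,(v-K[1,2])/K[1,1]*z,z],-1)
    return p@R.from_rotvec(c["orientation"]).as_matrix().T+c["position"]
E
python3 - <<'E'
import cv2,pickle,numpy as np
from h import *
a=pickle.load(open("scene0.pkl","rb"));b=pickle.load(open("side0.pkl","rb"))
print(a["z_map"].shape,R.from_rotvec(a["orientation"]).as_matrix().shape)
A=cv2.resize(a["image"][70:230,330:490],(560,560),interpolation=cv2.INTER_CUBIC)   #3.5x
cv2.imwrite("pics/crop1.png",A)
for n,c,pts in (("scene",a,[(388,90),(456,108),(380,150),(445,165),(366,165),(430,192),(440,170),(415,125),(410,35),(425,20),(385,80),(365,105),(480,140),(304,323),(243,271),(265,170)]),("side",b,[(235,48),(200,95),(267,100),(238,148),(315,118),(285,160),(232,100),(110,65),(140,170),(190,135),(120,15)])):
    P=cloud(c)
    for u,v in pts: print(n,u,v,P[v,u].round(3))
E
```

```text
(400, 640) (3, 3)
scene 388 90 [ 0.823 -0.387 -0.002]
scene 456 108 [ 0.499 -0.195  0.199]
scene 380 150 [ 0.623 -0.096  0.064]
scene 445 165 [ 0.507 -0.224  0.   ]
scene 366 165 [ 0.61  -0.028  0.068]
scene 430 192 [ 0.448 -0.057  0.07 ]
scene 440 170 [ 0.472 -0.13   0.071]
scene 415 125 [ 0.569 -0.151  0.138]
scene 410 35 [ 0.691 -0.268  0.275]
scene 425 20 [ 0.653 -0.262  0.328]
scene 385 80 [ 0.829 -0.376  0.036]
scene 365 105 [ 0.772 -0.216  0.06 ]
scene 480 140 [0.095 0.643 0.858]
scene 304 323 [0.443 0.347 0.024]
scene 243 271 [0.624 0.347 0.015]
scene 265 170 [0.765 0.152 0.078]
side 235 48 [ 0.504 -0.196  0.204]
side 200 95 [ 0.642 -0.153  0.198]
side 267 100 [ 0.482 -0.144  0.071]
side 238 148 [ 0.626 -0.094  0.068]
side 315 118 [ 0.406 -0.064  0.002]
side 285 160 [0.587 0.008 0.07 ]
side 232 100 [ 0.576 -0.147  0.139]
side 110 65 [ 0.733 -0.274  0.266]
side 140 170 [ 0.799 -0.211  0.067]
side 190 135 [ 0.644 -0.254  0.01 ]
side 120 15 [-0.109 -2.137 -0.881]
```

View pics/crop1.png

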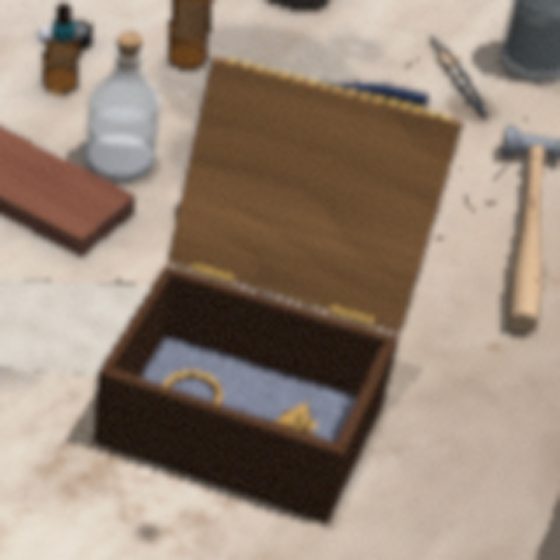

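```bash
python3 - <<'E'
import cv2,pickle,numpy as np
from h import *
a=pickle.load(open("scene0.pkl","rb"));b=pickle.load(open("side0.pkl","rb"))
Q=[]
for c in(a,b):
    P=cloud(c).reshape(-1,3); m=(P[:,0]>.4)&(P[:,0]<.7)&(P[:,1]>-.24)&(P[:,1]<.05)
    q=P[m]; Q.append(q)
    L=q[(q[:,2]>.09)&(q[:,2]<.19)]; 
    ce=np.median(L,0); 
    for _ in range(3):
        n=np.linalg.svd(L-L.mean(0),full_matrices=False)[2][2]; d=(L-L.mean(0))@n; L=L[abs(d)<.006]
    n*=np.sign(n[1]); print("lid n",n,"yaw",np.arctan2(n[0],n[1]),"tilt",np.arcsin(n[2]),"pt",L.mean(0),len(L))
    r=q[(q[:,2]>.064)&(q[:,2]<.076)]; 
    print("rim",cv2.minAreaRect(r[:,:2].astype(np.float32)),len(r))
Q=np.vstack(Q)
np.save("Q.npy",Q)
# obstacles behind the case within 0.4 above z .03
for c in (a,b):
    P=cloud(c).reshape(-1,3); m=(P[:,0]>.35)&(P[:,0]<.95)&(P[:,1]>-.6)&(P[:,1]<-.1)&(P[:,2]>.04)
    q=P[m]; k,i=np.unique((q[:,:2]/.05).round().astype(int),axis=0,return_inverse=True); i=i.ravel()
    print([(*(kk*5),round(q[i==j,2].min()*100),round(q[i==j,2].max()*100),int((i==j).sum())) for j,kk in enumerate(k) if (i==j).sum()>3])
E
```

```text
lid n [-0.27418607  0.8867439   0.37216563] yaw -0.2998806443895438 tilt 0.38134116641682625 pt [ 0.5611413  -0.15332471  0.14114534] 3232
rim ((0.5378777980804443, -0.06922915577888489), (0.17169974744319916, 0.13155393302440643), 17.82989501953125) 968
lid n [-0.2727544   0.88783332  0.37061709] yaw -0.2980614959640434 tilt 0.37967333431224093 pt [ 0.57117457 -0.1504573   0.14199466] 2882
rim ((0.5399573445320129, -0.0709712952375412), (0.17271162569522858, 0.13065952062606812), 16.527502059936523) 1018
[(np.int64(45), np.int64(-15), 4, 7, 31), (np.int64(45), np.int64(-10), 4, 7, 40), (np.int64(50), np.int64(-20), 13, 21, 503), (np.int64(50), np.int64(-15), 4, 17, 976), (np.int64(50), np.int64(-10), 5, 7, 4), (np.int64(55), np.int64(-20), 16, 21, 266), (np.int64(55), np.int64(-15), 4, 21, 1134), (np.int64(55), np.int64(-10), 4, 9, 234), (np.int64(60), np.int64(-60), 4, 10, 84), (np.int64(60), np.int64(-55), 4, 10, 233), (np.int64(60), np.int64(-20), 19, 21, 16), (np.int64(60), np.int64(-15), 8, 21, 1056), (np.int64(60), np.int64(-10), 4, 13, 459), (np.int64(65), np.int64(-60), 4, 1
[... 2157 characters left out ...]
, 44), (np.int64(80), np.int64(-35), 18, 29, 1692), (np.int64(80), np.int64(-30), 18, 26, 119), (np.int64(80), np.int64(-25), 4, 44, 964), (np.int64(80), np.int64(-20), 4, 43, 1473), (np.int64(85), np.int64(-45), 19, 23, 24), (np.int64(85), np.int64(-40), 4, 27, 554), (np.int64(85), np.int64(-35), 4, 25, 513), (np.int64(85), np.int64(-25), 42, 44, 568), (np.int64(85), np.int64(-20), 39, 43, 1278), (np.int64(85), np.int64(-15), 39, 40, 127), (np.int64(85), np.int64(-10), 40, 40, 4), (np.int64(90), np.int64(-30), 4, 8, 54), (np.int64(90), np.int64(-25), 4, 7, 67), (np.int64(90), np.int64(-20), 39, 42, 291), (np.int64(90), np.int64(-15), 39, 40, 115), (np.int64(90), np.int64(-10), 40, 40, 134)]
```

```bash
cat >> h.py <<'E'
ex=np.array([.2953,-.9554,0]);ey=np.array([.9554,.2953,0]);ez=np.array([0,0,1.])
S0,T0,Z0=.2835,.409,.07      # hinge s, near-end t, hinge z
def W(u,t,h): return ex*(S0-u)+ey*(T0+t)+ez*(Z0+h)   # u toward the front, t into the lid, h above hinge
def rot(al,sg=1,yaw=0):
    h=np.cos(yaw)*ey+np.sin(yaw)*ex
    z=np.cos(al)*h-np.sin(al)*ez; y=sg*np.cross(ez,h); x=np.cross(y,z)
    return R.from_matrix(np.c_[x,y,z]).as_rotvec()
E
python3 - <<'E'
from cell import inverse_kinematics as ik
from h import *
pts=dict(out=(-.09,-.06,.10),push=(-.0135,.022,.09),ret=(-.0135,-.03,.09),front=(.09,-.03,.09),catch=(.09,.022,.08),low=(.1415,.022,-.03),ex=(.1415,-.06,-.0))
for sg in(1,-1):
  for yaw in (-.4,0,.4):
    for al in(.2,.35,.5,.7,.9):
      q={k:ik(W(*v),rot(al,sg,yaw)) for k,v in pts.items()}
      print(sg,yaw,al,[k for k in q if q[k] is None], None if q['push'] is None else np.round(q['push'],2),None if q['low'] is None else np.round(q['low'],2))
E
```

```text
1 -0.4 0.2 ['ex'] [-1.04  0.37  2.3   1.33  1.47  2.05] [-0.93  0.6   2.52  1.51  1.37  1.59]
1 -0.4 0.35 ['ex'] [-1.01  0.25  2.3   1.26  1.36  2.17] [-0.88  0.43  2.56  1.51  1.23  1.73]
1 -0.4 0.5 ['low', 'ex'] [-0.97  0.15  2.29  1.17  1.25  2.31] None
1 -0.4 0.7 ['catch', 'ex'] [-0.88  0.05  2.26  1.01  1.13  2.53] [-0.69  0.09  2.57  1.34  0.88  2.2 ]
1 -0.4 0.9 ['out', 'push', 'ret', 'front', 'catch', 'low', 'ex'] None None
1 0 0.2 ['ret', 'front', 'catch', 'low', 'ex'] [-1.03  0.2   2.56  1.72  1.3   1.96] None
1 0 0.35 ['ret', 'front', 'catch', 'low', 'ex'] [-0.99  0.05  2.55  1.62  1.13  2.15] None
1 0 0.5 ['front', 'catch', 'low', 'ex'] [-0.93 -0.06  2.52  1.48  0.98  2.37] None
1 0 0.7 ['out', 'push', 'ret', 'front', 'catch', 'low', 'ex'] None None
1 0 0.9 ['out', 'push', 'ret', 'front', 'catch', 'low', 'ex'] None None
1 0.4 0.2 ['out', 'push', 'ret', 'front', 'catch', 'low', 'ex'] None None
1 0.4 0.35 ['out', 'push', 'ret', 'front', 'catch', 'low', 'ex'] None None
1 0.4 0.5 ['out', 'push', 'ret', 'front', 'catch', 'low', 'ex'] None None
1 0.4 0.7 ['out', 'push', 'ret', '
[... 667 characters left out ...]
one
-1 0 0.35 ['ret', 'front', 'catch', 'low', 'ex'] [-0.99  0.05  2.55  1.62  1.13 -0.99] None
-1 0 0.5 ['front', 'catch', 'low', 'ex'] [-0.93 -0.06  2.52  1.48  0.98 -0.77] None
-1 0 0.7 ['front', 'catch', 'low', 'ex'] [-0.82 -0.16  2.46  1.21  0.83 -0.42] None
-1 0 0.9 ['low', 'ex'] [-0.7  -0.18  2.37  0.87  0.76 -0.02] None
-1 0.4 0.2 ['out', 'push', 'ret', 'front', 'catch', 'low', 'ex'] None None
-1 0.4 0.35 ['out', 'push', 'ret', 'front', 'catch', 'low', 'ex'] None None
-1 0.4 0.5 ['out', 'push', 'ret', 'front', 'catch', 'low', 'ex'] None None
-1 0.4 0.7 ['push', 'ret', 'front', 'catch', 'low', 'ex'] None None
-1 0.4 0.9 ['front', 'low', 'ex'] [-0.52 -0.3   2.46  0.64  0.44  0.65] None
```

```bash
cat >> h.py <<'E'
def plan(al,yaw,L=.022):
    cu=.0175/np.cos(yaw)-L*np.tan(yaw); ch=L*np.tan(al)/np.cos(yaw)+.009/np.cos(al)
    f=.0175*np.cos(yaw)
    C=lambda u,h,t=L:(u+cu,t,h-ch)
    return dict(out=(-.11,-.05,.10),beside=(-.085,-.03,.09),behind=(-.085,L,.09),push=(.003-f,L,.09),ret=(.003-f,-.02,.09),
      front=C(.059,.116,-.02),catch=C(.059,.116),mid=C(.118,.050),low=C(.126,-.012),off=C(.20,-.014),up=C(.22,.10))
E
python3 - <<'E'
from cell import inverse_kinematics as ik
from h import *
for L in (.022,.03):
 for yaw in (-.3,-.4,-.5,-.6,-.7):
  for al in(.5,.6,.7,.8,.9,1.0):
      p=plan(al,yaw,L); q={k:ik(W(*v),rot(al,-1,yaw)) for k,v in p.items()}
      Q=np.array([x for x in q.values() if x is not None])
      print(L,yaw,al,[k for k in q if q[k] is None],Q[:,2].max().round(3) if len(Q) else'',(round(W(*p['low'])[2],3),round(W(*p['off'])[2],3)))
E
```

```text
0.022 -0.3 0.5 ['mid', 'low', 'off', 'up'] 2.557 (np.float64(0.035), np.float64(0.033))
0.022 -0.3 0.6 ['mid', 'low', 'off', 'up'] 2.541 (np.float64(0.031), np.float64(0.029))
0.022 -0.3 0.7 ['mid', 'low', 'off', 'up'] 2.521 (np.float64(0.027), np.float64(0.025))
0.022 -0.3 0.8 ['mid', 'low', 'off', 'up'] 2.497 (np.float64(0.021), np.float64(0.019))
0.022 -0.3 0.9 ['low', 'off', 'up'] 2.548 (np.float64(0.015), np.float64(0.013))
0.022 -0.3 1.0 ['off'] 2.564 (np.float64(0.005), np.float64(0.003))
0.022 -0.4 0.5 ['mid', 'low', 'off', 'up'] 2.505 (np.float64(0.035), np.float64(0.033))
0.022 -0.4 0.6 ['mid', 'low', 'off', 'up'] 2.494 (np.float64(0.031), np.float64(0.029))
0.022 -0.4 0.7 ['low', 'off', 'up'] 2.565 (np.float64(0.026), np.float64(0.024))
0.022 -0.4 0.8 ['low', 'off', 'up'] 2.543 (np.float64(0.02), np.float64(0.018))
0.022 -0.4 0.9 ['off', 'up'] 2.55 (np.float64(0.013), np.float64(0.011))
0.022 -0.4 1.0 ['off'] 2.546 (np.float64(0.004), np.float64(0.002))
0.022 -0.5 0.5 ['off', 'up'] 2.542 (np.float64(0.034), np.float64(0.032))
0.022 -0.5 0.6 ['off', 'up'] 2.546 (np.float64(
[... 2584 characters left out ...]
 'up'] 2.495 (np.float64(0.022), np.float64(0.02))
0.03 -0.6 0.7 ['off', 'up'] 2.495 (np.float64(0.016), np.float64(0.014))
0.03 -0.6 0.8 ['off'] 2.567 (np.float64(0.008), np.float64(0.006))
0.03 -0.6 0.9 [] 2.567 (np.float64(-0.002), np.float64(-0.004))
0.03 -0.6 1.0 [] 2.542 (np.float64(-0.015), np.float64(-0.017))
0.03 -0.7 0.5 ['up'] 2.553 (np.float64(0.026), np.float64(0.024))
0.03 -0.7 0.6 ['up'] 2.558 (np.float64(0.02), np.float64(0.018))
0.03 -0.7 0.7 [] 2.556 (np.float64(0.013), np.float64(0.011))
0.03 -0.7 0.8 [] 2.548 (np.float64(0.005), np.float64(0.003))
0.03 -0.7 0.9 [] 2.534 (np.float64(-0.006), np.float64(-0.008))
0.03 -0.7 1.0 [] 2.515 (np.float64(-0.02), np.float64(-0.022))
```

```bash
cat >> h.py <<'E'
def rot2(al,yaw,sg=1):
    h=np.cos(yaw)*ex+np.sin(yaw)*ey
    z=np.cos(al)*h-np.sin(al)*ez; y=sg*np.cross(ez,h); x=np.cross(y,z)
    return R.from_matrix(np.c_[x,y,z]).as_rotvec()
def plan2(a1,a2,t,l=.03):
    d=np.array([-np.cos(a1),-np.sin(a1)]);n=np.array([np.sin(a1),-np.cos(a1)])
    def hook(th): return np.array([.148*np.cos(th)-.008*np.sin(th),.148*np.sin(th)+.008*np.cos(th)])-.009*n+l*d
    tip=lambda u,h:np.array([u,h])+.009*np.array([np.sin(a2),-np.cos(a2)])
    s,e=hook(2.15),hook(1.45)
    q=[("above",s+[0,.09],a1),("start",s,a1),("push",e,a1),("lift",e-.06*d,a1),("front",tip(.105,.13),a2),("catch",tip(.0675,.105),a2),
       ("B",tip(.1066,.0653),a2),("low",tip(.127,-.027),a2),("off",tip(.19,-.02),a2),("up",tip(.24,.12),a2)]
    return [(k,(p[0],t,p[1]),a) for k,p,a in q]
E
python3 - <<'E'
from cell import inverse_kinematics as ik
from h import *
for sg in(1,-1):
 for t in(.05,.085,.12):
  for yaw in(-.5,0,.5,.8):
   for a1,a2 in((.9,.45),(1.1,.5),(1.1,.7),(1.3,.6)):
    p=plan2(a1,a2,t); q={k:ik(W(*v),rot2(a,yaw,sg)) for k,v,a in p}
    bad=[k for k in q if q[k] is None]
    if len(bad)<3: print(sg,t,yaw,a1,a2,bad,[np.round(q[k],2) for k in('push','low') if q[k] is not None])
E
```

```text
1 0.05 -0.5 0.9 0.45 [] [array([ 0.06,  0.17,  1.94, -0.67,  1.3 ,  0.53]), array([ 0.45,  0.65,  1.92, -0.8 ,  1.5 ,  1.12])]
1 0.05 -0.5 1.1 0.5 [] [array([-0.04,  0.11,  1.94, -0.5 ,  1.22,  0.37]), array([ 0.44,  0.62,  1.93, -0.79,  1.46,  1.1 ])]
1 0.05 -0.5 1.1 0.7 [] [array([-0.04,  0.11,  1.94, -0.5 ,  1.22,  0.37]), array([ 0.39,  0.49,  1.99, -0.72,  1.32,  1.02])]
1 0.05 -0.5 1.3 0.6 [] [array([-0.14,  0.06,  1.95, -0.3 ,  1.16,  0.18]), array([ 0.42,  0.55,  1.96, -0.75,  1.39,  1.06])]
1 0.05 0 0.9 0.45 [] [array([ 0.06, -0.03,  2.15, -0.8 ,  1.  ,  0.2 ]), array([ 0.57,  0.51,  2.2 , -1.14,  1.27,  1.14])]
1 0.05 0 1.1 0.5 [] [array([-0.05, -0.04,  2.1 , -0.54,  0.99, -0.07]), array([ 0.56,  0.47,  2.21, -1.12,  1.23,  1.1 ])]
1 0.05 0 1.1 0.7 [] [array([-0.05, -0.04,  2.1 , -0.54,  0.99, -0.07]), array([ 0.48,  0.34,  2.24, -1.02,  1.08,  0.93])]
1 0.05 0 1.3 0.6 [] [array([-0.16, -0.02,  2.04, -0.28,  1.02, -0.32]), array([ 0.52,  0.4 ,  2.23, -1.08,  1.15,  1.02])]
1 0.05 0.5 1.1 0.7 ['low'] [array([-0.15, -0.17,  2.21, -0.4 ,  0.75, -0.71])]
1 0.085 -0.5 0.9 0.45 [
[... 1997 characters left out ...]
29,  1.04, -0.27]), array([ 0.49,  0.49,  2.08, -1.07,  1.17,  0.96])]
1 0.12 0.5 1.1 0.7 ['low', 'off'] [array([-0.09, -0.04,  2.09, -0.43,  0.76, -0.62])]
1 0.12 0.8 0.9 0.45 ['front', 'up'] [array([-0.14, -0.16,  2.26, -0.49,  0.44, -0.86]), array([0.42, 0.35, 2.54, 4.14, 0.98, 1.34])]
1 0.12 0.8 1.1 0.5 ['front', 'up'] [array([-0.18, -0.08,  2.14, -0.22,  0.65, -1.13]), array([0.4 , 0.31, 2.54, 4.17, 0.9 , 1.28])]
-1 0.12 0.8 0.9 0.45 ['front', 'up'] [array([-0.14, -0.16,  2.26, -0.49,  0.44,  2.28]), array([ 0.42,  0.35,  2.54,  4.14,  0.98, -1.8 ])]
-1 0.12 0.8 1.1 0.5 ['front', 'up'] [array([-0.18, -0.08,  2.14, -0.22,  0.65,  2.01]), array([ 0.4 ,  0.31,  2.54,  4.17,  0.9 , -1.86])]
```

```bash
cat >> h.py <<'E'
YAW,A1,A2,T=-.2,1.1,.5,.04
P={k:(np.array(v),a) for k,v,a in plan2(A1,A2,T)}
P["above"]=(P["start"][0]+[0,0,.058],A1)
P["pre"]=(np.array([.10,T,.27]),A1)
def go(m,k,rate,**kw):
    v,a=P[k]; m.move_linear(W(*v),rate=rate,rot=rot2(a,YAW)); s=m.state()
    print(k,round(s["clock"],2),np.round(s["tool_pos"]-W(*v),4),np.round(s["contact_force"],1))
E
python3 - <<'E'
from cell import manip,cams
import cv2
from h import *
L=np.vstack([cloud(pickle.load(open(f+"0.pkl","rb"))).reshape(-1,3) for f in("scene","side")])
L=L[(L[:,2]>.17)&(L[:,0]>.6)&(L[:,0]<.95)&(L[:,1]<-.1)&(L[:,1]>-.5)&~((L[:,1]>-.2)&(L[:,2]<.215))]
for k in("above","start"):
    v,a=P[k]; q=R.from_rotvec(rot2(a,YAW)).inv().apply(L-W(*v))
    d=np.maximum(abs(q)-[.0375,.0935,0],0); d[:,2]=np.maximum(q[:,2]+.064,0)
    print(k,W(*v),v,"lamp clearance",np.linalg.norm(d,axis=1).min())
manip.move_linear([.18,-.44,.40],rate=.2)
manip.set_gripper(0,10)
manip.move_pose(W(*P["pre"][0]),rot2(A1,YAW))
print(manip.state()["clock"],manip.state()["gripper_width"])
c=cams.capture("scene");d=cams.capture("side")
cv2.imwrite("pics/pre.png",np.vstack([c["image"][0:260,200:640],d["image"][0:260,100:540]]))
E
```

```text
above [ 0.54497815 -0.24272283  0.2248283 ] [-0.10933287  0.04        0.1548283 ] lamp clearance 0.0213646471121237
start [ 0.54497815 -0.24272283  0.1668283 ] [-0.10933287  0.04        0.0968283 ] lamp clearance 0.0472069860875542
4.6833 0.0005605907704303298
```

View pics/pre.png

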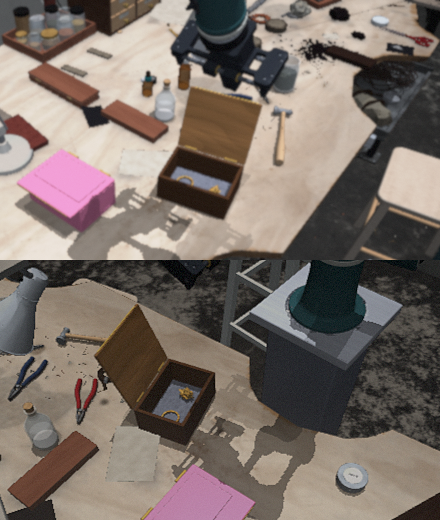

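```bash
cat >> h.py <<'E'
T=.03
P={k:(np.array([v[0],T,v[2]]),a) for k,(v,a) in P.items()}
P["start"]=(P["start"][0]+[.013,0,.006],A1); P["above"]=(P["start"][0]+[0,0,.055],A1)
def lid(c):
    p=cloud(c).reshape(-1,3); u=S0-p@ex; t=p@ey-T0; h=p[:,2]-Z0; r=np.hypot(u,h)
    m=(t>.085)&(t<.165)&(r>.06)&(r<.147)&(h>-.008); a=np.arctan2(h,u)[m]
    return np.percentile(a,[10,50,90]).round(3),int(m.sum())
E
python3 - <<'E'
from cell import manip,cams
import cv2
from h import *
print(lid(cams.capture("scene")))
manip.move_linear(W(-.02,T,.20),rate=.2)
go(manip,"above",.12); go(manip,"start",.08); 
print(lid(cams.capture("scene")))
go(manip,"push",.045)
c=cams.capture("scene"); print(lid(c)); cv2.imwrite("pics/push.png",cv2.resize(c["image"][40:240,320:520],(600,600)))
E
```

```text
(array([-0.003,  1.948,  1.978]), 1438)
above 6.56 [0.0001 0.0002 0.0002] [ 0.3  1.  -0.2]
start 7.39 [ 0.0003 -0.0001  0.0002] [0.3 0.2 0.4]
(array([-0.   ,  1.947,  1.976]), 1423)
push 9.53 [-0.     -0.0001 -0.    ] [ 0.9 -0.7  0.3]
(array([-0.01 ,  1.387,  1.406]), 1109)
```

View pics/push.png

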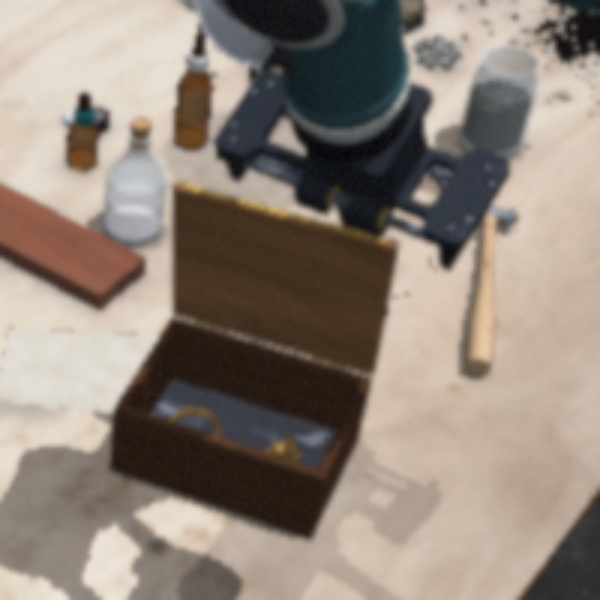

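Picture: the lid is past upright, at about 1.39 rad, and tipping forward off the finger. Its top edge runs from (180,190) to (395,240). I'll go over it and catch it.

```bash
cat > step.py <<'E'
from cell import manip,cams,inverse_kinematics as ik
import cv2,sys
from h import *
e=P["push"][0]; d=np.array([-np.cos(A1),0,-np.sin(A1)])
tp=lambda u,h,a:np.array([u+.009*np.sin(a),T,h-.009*np.cos(a)])
seq=[(e-.072*d,.95,.3),(tp(.105,.13,.65),.65,.3),(tp(.070,.104,A2),A2,.2)]
lim=np.array([2.57,2.57,3.14,3.14,3.14,3.14]); q=manip.state()["joint_pos"]; x=manip.state()["tool_pos"]; plan=[]
for v,a,r in seq:
    w=W(*v); n=ik(w,rot2(a,YAW)); D=np.linalg.norm(w-x)
    Tm=max(D/r,(abs(n-q)*1.9/(.7*lim)).max()); plan.append((w,rot2(a,YAW),D/Tm)); print(np.round(n-q,2),round(Tm,2)); q,x=n,w
if len(sys.argv)>1:
    for w,ro,r in plan: manip.move_linear(w,rate=r,rot=ro); print(round(manip.state()["clock"],2))
    s=manip.state(); print(s["contact_force"].round(1),(s["tool_pos"]-w).round(4))
    c=cams.capture("scene"); print(lid(c)); cv2.imwrite("pics/catch.png",cv2.resize(c["image"][40:240,320:520],(600,600)))
E
python3 step.py
```

```text
[ 0.15 -0.05 -0.02 -0.13  0.17  0.14] 0.24
[ 0.33  0.2   0.08 -0.21  0.14  0.48] 0.42
[-0.02  0.12  0.02 -0.14  0.01  0.13] 0.22
```

```bash
python3 step.py go
```

```text
[ 0.15 -0.05 -0.02 -0.13  0.17  0.14] 0.24
[ 0.33  0.2   0.08 -0.21  0.14  0.48] 0.42
[-0.02  0.12  0.02 -0.14  0.01  0.13] 0.22
9.97
10.54
10.92
[ 0.1 -0.4  0.6] [-0.     -0.0014  0.0006]
(array([1.124, 1.133, 1.145]), 178)
```

View pics/catch.png

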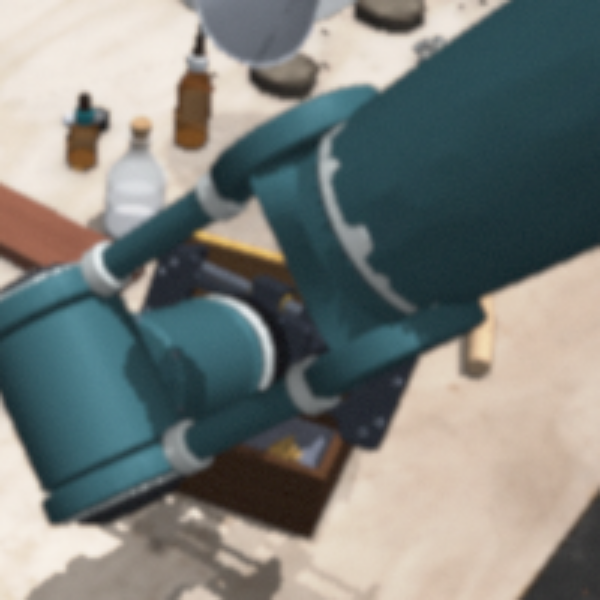

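The arm is now in front of the lid and hides most of it. Depth puts the lid at 1.13 rad, and the finger waits at about 0.98.

```bash
cat >> h.py <<'E'
def show(m,c):
    s=m.state(); u=S0-s["tool_pos"]@ex; print(round(s["clock"],2),"side",*lid(c.capture("side")),"F",s["contact_force"].round(1),"tip",round(u,3),round(s["tool_pos"][2]-Z0,3),flush=True)
E
python3 - <<'E'
from cell import manip,cams
import cv2
from h import *
for i in range(4): manip.dwell(.2); show(manip,cams)
c=cams.capture("side"); cv2.imwrite("pics/side_c.png",cv2.resize(c["image"][20:220,150:400],(750,600)))
E
```

```text
11.17 side [-0.036 -0.003  1.126] 251 F [0.9 0.  0.3] tip 0.074 0.098
11.42 side [-0.033  0.99   1.092] 316 F [0.6 0.5 0.4] tip 0.075 0.096
11.67 side [-0.026  1.     1.092] 336 F [ 0.8  1.2 -0.5] tip 0.074 0.096
11.92 side [-0.029  0.995  1.092] 341 F [0.5 1.7 0.5] tip 0.074 0.096
```

View pics/side_c.png

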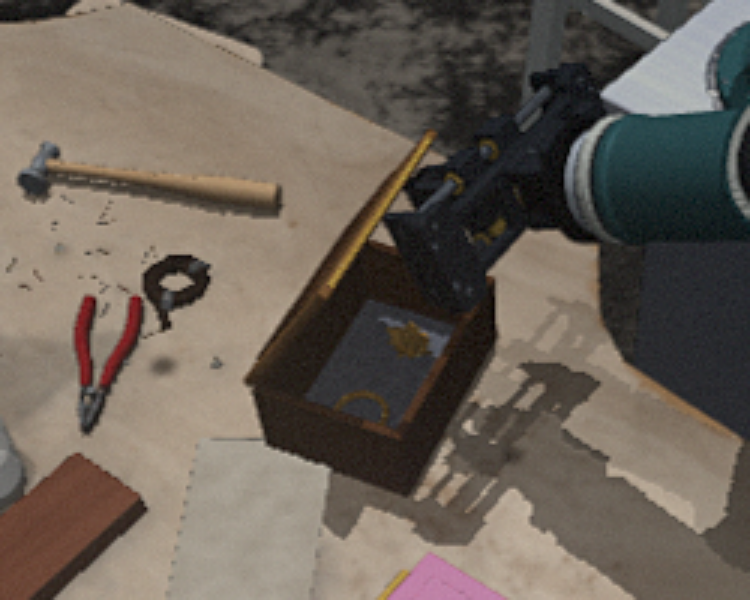

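Picture: the lid rests on the finger near its free edge, at about (430,150). Ring (360,408) and nugget (410,338) are undisturbed. Next I lower it slowly.

```bash
python3 - <<'E'
from cell import manip,cams
import cv2
from h import *
go(manip,"B",.018); show(manip,cams)
a=P["B"][0];b=P["low"][0]; P["m"]=(a+.5*(b-a),A2)
go(manip,"m",.014); show(manip,cams)
go(manip,"low",.011); show(manip,cams)
c=cams.capture("side"); cv2.imwrite("pics/low.png",cv2.resize(c["image"][20:220,150:400],(750,600)))
E
```

```text
B 15.12 [ 0. -0.  0.] [ 0.6  0.7 -1.4]
15.12 side [-0.01   0.63   0.687] 917 F [ 0.6  0.7 -1.4] tip 0.111 0.057
m 18.7 [0. 0. 0.] [-0.5  1.5 -1.1]
18.7 side [0.293 0.321 0.378] 1107 F [-0.5  1.5 -1.1] tip 0.121 0.011
low 23.2 [0. 0. 0.] [-0.5 -0.2  0.9]
23.2 side [0.045 0.074 0.13 ] 1195 F [-0.5 -0.2  0.9] tip 0.131 -0.035
```

View pics/low.png

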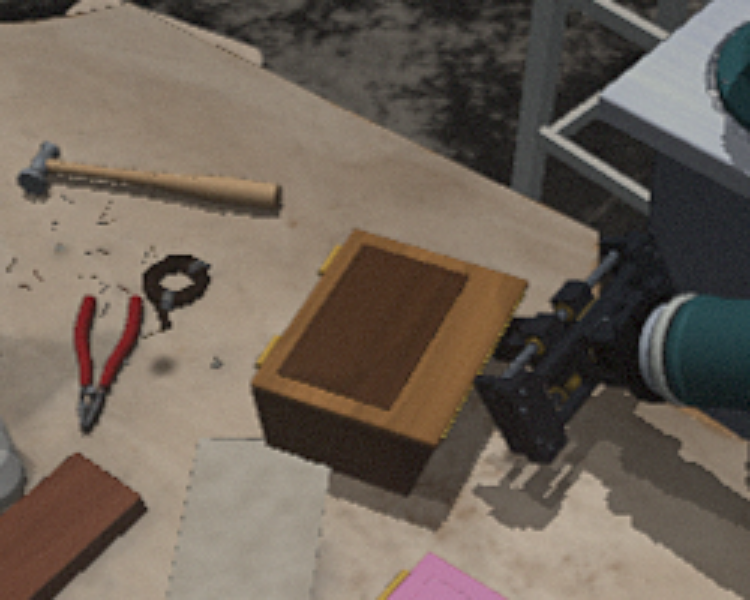

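Picture: the lid is flat on the case, with the finger under the front lip at about (510,340). I'll check it is level and back out.

```bash
python3 - <<'E'
from cell import manip,cams
from h import *
def top():
    p=cloud(cams.capture("side")).reshape(-1,3); u=S0-p@ex; t=p@ey-T0
    for a,b in((.01,.03),(.06,.08),(.11,.13),(.13,.145)):
        m=(u>a)&(u<b)&(t>.06)&(t<.16)&(p[:,2]>.05); print(a,np.median(p[m,2]).round(4),m.sum())
top()
v=P["low"][0]; P["l2"]=(v+[0,0,-.006],A2); P["off"]=(v+[.06,0,-.004],A2); P["up"]=(v+[.10,0,.08],A2)
go(manip,"l2",.02); top(); go(manip,"off",.05); go(manip,"up",.1); manip.dwell(.3); top()
E
```

```text
0.01 0.0784 292
0.06 0.0788 324
0.11 0.0769 330
0.13 0.0769 257
l2 23.8 [-0.0001 -0.0001 -0.0002] [0.8 0.1 0.6]
0.01 0.0784 292
0.06 0.0788 322
0.11 0.077 331
0.13 0.0771 251
off 25.2 [-0.0001 -0.0003 -0.    ] [ 0.9 -1.   0.6]
up 26.28 [-0.0004 -0.0003 -0.0004] [-0.9  0.1 -0.1]
0.01 0.0784 292
0.06 0.0788 322
0.11 0.0769 325
0.13 0.077 255
```

```bash
python3 -c "
from cell import order; print(order.close_job())"
```

```text
the job is handed in; nothing more can be done
None
```

The wooden case is fully shut: I nudged the lid past upright from behind, caught it on the shut fingers at about 1.0 rad, let it down over roughly 11 s, backed the arm clear and handed the job in at about 26 s.

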